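Show which pan to use on which plaster

ROBOT

A 6-joint arm with a two-finger parallel gripper is mounted at the origin on the work surface. World frame = base frame: x ahead of the robot, y to its left, z up, the work surface at z = 0. Lengths are in m, angles in rad, forces in N, time in s.
With the tool pointing down it reaches from about 0.3 to 0.85 m from the base axis. Payload 4.2 kg.
Tool frame: the origin (TCP) lies between the finger pads, 19 mm behind the fingertips; this is the grasp point; z points along the fingers, y is the line along which they close (so a half turn about z gives the same grasp; the last joint's range is limited). The gripper opens to 91 mm and grips with 3 to 60 N. Pads are 32 mm wide; open, the fingers measure 118 mm over their backs; the gripper's body (76 mm by 178 mm) begins 60 mm behind the grasp point.
Start: joints at [-1.193, 0.32, 1.565, -0, 1.257, -0.02], TCP at [0.223, -0.53, 0.233] pointing down, gripper open.
Joint ranges: [-3.11, 3.11], [-0.84, 2.01], [0.21, 2.61], [-1.34, 4.49], [0.05, 2.63], [-2.56, 2.56]. Speed limits (rad/s): [2.57, 2.57, 3.14, 3.14, 3.14, 3.14].

INTERFACE

Orientations are given as a unit quaternion [x, y, z, w].
In Python, from cell import readout, vision, ticket gives the robot as it stands.
- The arm moves only by the shell command python3 -m pendant 'ROWS'. ROWS is JSON, a list that holds one entry, the list of rows, each a list of 7 numbers: the shift along the tool's x, y, z in mm, then the turn, a rotation vector about the tool's x, y, z in degrees, then the finger opening in mm, from 0 to 91.2. A call has 1 to 12 rows; each row is the pose to reach, as a shift and turn from the pose commanded when the call began, along the tool's axes at that moment; what a row does not reach only later rows make up. A row lasts 1/8 s, in which the tool goes at most 62.5 mm and 10.7 degrees, less where a joint would pass 70% of its speed; a pose out of reach is approached as far as the arm can. A call with a gripper value outside its range is refused whole. The fingers move at their own pace and stop on an object; the grip force is fixed at half the most. Time passes only in rows, so rows that repeat a pose let the fingers close. It gives the time, the measured TCP pose, the force, the opening and the grip force at its end, in the units of the state.
- readout.read_state(): the state, without advancing time (a new reading comes with each control period).
- vision.snapshot(name): name is "scene" or "top" or "wrist"; returns a dict with "img" (384x512x3 uint8, blue, green, red), "fx", "fy", "cx", "cy" (pixels), "R" (3x3) and "t" (3): a world point X has camera coordinates R X + t. Camera axes: x right, y down, z forward; pixel columns grow to the right and rows downward; lengths in m; the calibration is good to about 2 mm. A picture is of the moment at which its call begins. There is no depth.
- ticket.finish_job(): hands the job in; it is judged then, once.
Trained networks look in a picture, given as the dict that the camera call returned (one of the last four; its "shot" number tells which), for a name from the list of things; names that differ only in an ending like _2 or _b are one class to them, and where a whole thing is asked for, a point or a joint stands for the part that bears it (a point fixed in the world has none). Each returns a list of dicts, best first, with "p" (0 to 1); they miss things now and then, are a little off and sometimes report something else, mostly with a low value. They report only what shows in the picture. A call takes as long as a camera call.
- vision.recognise(picture, target): "position" ([x, y, z] in m, in the coordinates of the camera as it stood for that picture, good to about 4 mm: the middle of the surface that is visible of it).
- vision.outline_of(picture, target): "mask" (384x512 bool, what is visible of it).
The state is a dict: "t": time; "q": joint angles; "qvel": joint speeds; "joint_efforts": joint torques, N m; "eef_pos": TCP position; "ee_rot": TCP orientation; "force": force on the tool from outside, world axes, zero at the start; "wrist_torque": the same for the moment, N m; "opening": finger opening in m; "grip_force": force on a finger pad.
Only numpy, scipy, OpenCV 4.12 (cv2) and the standard library are available. Lean on these libraries where they do the work, as an engineer would, in place of code of your own. Each camera call takes 0.05 s, during which the arm holds its last target. There are 200 camera calls.

TASK

Show the student which make-up goes on which plaster study: push the palette's sliding lid fully open by its lug, gently and without gripping it, then point straight down at the middle of the round pan from a few centimetres above, holding still there for two seconds, and after that point in the same way at the top of the plaster egg for two seconds. Do not touch the pans or the plasters, and leave everything else on the table where it is.

Things in the scene. Friction and masses are not known exactly. Their poses are not given: they have to be found in the camera images.
- palette: Black plastic make-up palette, fixed to the table, 120 mm (its x) by 240 mm (its y) by 21 mm high; origin under its centre. Its -y half is a well with four pans (two by two, centres 52 mm apart), at first hidden by the lid; its +y half is an open mixing tray with a white floor.
- palette_lid (a joint): Travel of the palette's flat grey lid along the palette's +y, in m: 0 = covering the pans, 0.116 = at its stop over the mixing tray, pans fully uncovered; starts between 0 and 0.02. Friction about 1.5 N; it stays where it is left and cannot be lifted. The plate is 118 mm (x) by 116 mm (y), 4 mm thick, its upper face 25.5 mm above the table.
- lid_lug (a point): Middle of the pushing (-y) face of the upright lug on the lid, 35.5 mm above the table. The lug is a bar 60 mm wide (palette x), 10 mm thick (y), standing 20 mm above the lid's upper face (top 45.5 mm above the table). The lid's -y edge is 68 mm from this face, so fingertips fit on the lid behind the lug. Axes as the palette's; moves with the lid.
- pan_round_top (a point): Centre of the top of the round pan, 18 mm above the table and 3 mm below the palette's rim, z up. The one round aluminium pan with a flesh-tone cake, 42 mm across, fixed in one of the four places of the well.
- pan_round: The round pan itself (42 mm across, 10 mm high); origin under its centre.
- plaster_egg: White plaster egg, 68 mm across, standing point up on a square plaster block 72 x 72 x 50 mm, in one piece, 138 mm tall in all, loose, about 0.7 kg; origin under the block's centre.
- egg_top (a point): The top point of the plaster egg, on its vertical axis, 138 mm above the table; z up.
- plaster_figure: White plaster seated figure with a round head and arms, on a block like the egg's, 148 mm tall; loose; origin under the block's centre. Leave alone.
- plaster_rock: White plaster angular rock of two chunks on a block like the egg's, about 135 mm tall; loose; origin under the block's centre. Leave alone.
- cup: White plastic mixing cup, 56 mm across, 50 mm tall, loose. Origin under its centre. Leave alone.
- bottle: Clear water bottle, 64 mm across, 190 mm tall, loose. Origin under its centre. Leave alone.
- earbuds: Black rounded earphone case, 62 x 62 x 26 mm, loose. Origin under its centre. Leave alone.
- brush: Paint brush lying flat roughly along y beyond the palette, loose. Origin near its middle. Leave alone.
- spatula: Spatula lying flat roughly along x at the left, about 280 mm long, loose. Origin near its middle. Leave alone.
- pan_sq1: A square pan of the same metal and cake, 42 mm wide, 10 mm high, fixed in another place of the well; origin under its centre.
- pan_sq2: A square pan of the same metal and cake, 42 mm wide, 10 mm high, fixed in another place of the well; origin under its centre.
- pan_sq3: A square pan of the same metal and cake, 42 mm wide, 10 mm high, fixed in another place of the well; origin under its centre.

How it is judged:
By the outcome, as a careful person would: the job done as asked, in the order asked, and still so for the second after the job is handed in, with the robot touching nothing.
It also fails if it takes over 58 s, if anything falls off the work surface, if the arm or the gripper's body presses on something with over 40 N, if the wrist force passes 120 N, or if a joint passes its speed limit or range.

## Working session

There is one attempt and no reset: what is moved stays moved. The work goes in short steps, Python scripts to look and compute and a shell command to move; the robot and the scene stay as the last step left them, time stands still between calls to the robot, and variables do not carry over. Pictures are saved under pics/ and viewed, at most 13 in all, crops included, and the job is handed in when it is done.

```bash
mkdir -p pics; cat > h.py <<'E'
import numpy as np, cv2
from cell import readout, vision, ticket
from scipy.spatial.transform import Rotation as Ro
def w(p,c): return np.array(p['R']).T@(np.array(c)-np.array(p['t']))
def px(p,X):
    c=np.array(p['R'])@np.array(X)+np.array(p['t']); return np.array([p['fx']*c[0]/c[2]+p['cx'],p['fy']*c[1]/c[2]+p['cy']])
def ray(p,u,v,z):
    R=np.array(p['R']);o=-R.T@np.array(p['t']);d=R.T@np.array([(u-p['cx'])/p['fx'],(v-p['cy'])/p['fy'],1]);return o+d*(z-o[2])/d[2]
E
python3 - <<'E'
from h import *
s=readout.read_state();print(s['eef_pos'],s['ee_rot'],s['force'],s['opening'],s['t'])
ims=[]
for n in ('scene','top'):
    p=vision.snapshot(n);ims.append(p['img'])
    cv2.imwrite(f'pics/{n}0.png',p['img'])
    print(n,'cam',-np.array(p['R']).T@np.array(p['t']))
    for k in ('palette','palette_lid','lid_lug','plaster_egg','egg_top','plaster_figure','plaster_rock','cup','bottle','earbuds'):
        r=vision.recognise(p,k)
        print(k,[(np.round(w(p,a['position']),3).tolist(),round(a['p'],2)) for a in r[:2]])
E
```

```text
[ 0.22256395 -0.52968326  0.23194725] [ 9.80281315e-01  1.97605249e-01 -1.63321383e-04 -8.26592687e-04] [-0.27444414 -0.09918209  0.21921857] 0.09095835111292781 0.0
scene cam [ 1.33064261 -0.92646461  0.90360287]
palette [([0.574, -0.229, 0.021], 0.71)]
palette_lid [([0.573, -0.253, 0.026], 0.58)]
lid_lug [([0.58, -0.248, 0.022], 0.8), ([0.614, -0.299, 0.018], 0.67)]
plaster_egg [([0.509, 0.116, 0.056], 0.76)]
egg_top [([0.511, 0.118, 0.045], 0.94)]
plaster_figure [([0.675, 0.069, 0.053], 0.83)]
plaster_rock [([0.618, 0.283, 0.054], 0.91)]
cup [([0.583, 0.013, 0.031], 0.62)]
bottle [([0.722, 0.241, 0.09], 0.93), ([0.649, 0.453, -0.001], 0.58)]
earbuds [([0.784, 0.009, 0.021], 0.54), ([0.723, 0.245, 0.092], 0.5)]
top cam [0.46556343 0.05793543 1.09657644]
palette [([0.558, -0.201, 0.023], 0.77), ([0.693, 0.254, 0.122], 0.62)]
palette_lid [([0.569, -0.246, 0.025], 0.79)]
lid_lug [([0.567, -0.251, 0.026], 0.59)]
plaster_egg [([0.485, 0.126, 0.108], 0.58)]
egg_top [([0.485, 0.13, 0.111], 0.87)]
plaster_figure []
plaster_rock [([0.6, 0.289, 0.094], 0.82)]
cup [([0.587, 0.015, 0.013], 0.78)]
bottle [([0.693, 0.256, 0.123], 0.86)]
earbuds [([0.767, 0.018, 0.025], 0.82)]
```

View pics/top0.png

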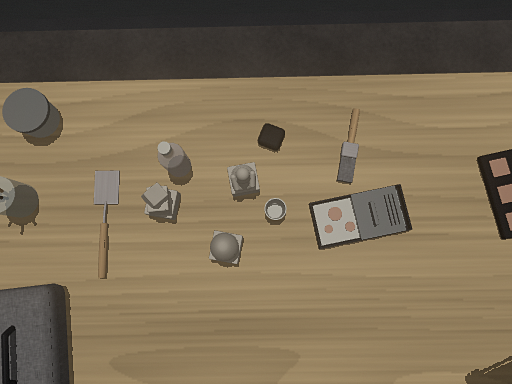

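View pics/scene0.png

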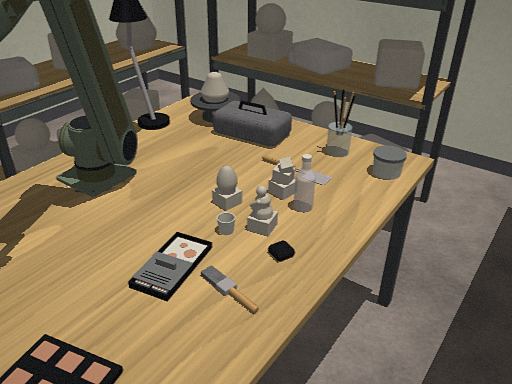

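The top view shows the palette with its tray to the left (+y) and the lid to the right, with the lug near (374,214). The egg is at (225,247), the cup at (275,210) and the figure at (243,180). The scene view agrees with this.

```bash
python3 - <<'E'
from h import *
p=vision.snapshot('top');print(p['fx'])
for k,z in (('palette',.021),('palette_lid',.0255),('lid_lug',.0455)):
    for a in vision.outline_of(p,k)[:1]:
        m=a['mask'].astype(np.uint8);c=max(cv2.findContours(m,0,1)[0],key=cv2.contourArea)[:,0,:]
        W=np.array([ray(p,u,v,z)[:2] for u,v in c],np.float32)*1000
        r=cv2.minAreaRect(W);print(k,a['p'],m.sum(),r)
m=vision.outline_of(p,'plaster_egg')[0]['mask'];v,u=np.nonzero(m);print('egg mask',u.min(),u.max(),v.min(),v.max())
c=cv2.resize(p['img'][175:260,300:420],None,fx=6,fy=6,interpolation=cv2.INTER_CUBIC)
c=cv2.convertScaleAbs(c,alpha=1.5)
cv2.imwrite('pics/c1.png',c)
E
```

```text
422.47192232059086
palette 0.7 4515 ((560.2508544921875, -202.65403747558594), (121.22749328613281, 243.06126403808594), 10.526976585388184)
palette_lid 0.78 2103 ((569.5526123046875, -248.57131958007812), (120.5807876586914, 115.5277328491211), 11.187649726867676)
lid_lug 0.94 2121 ((566.240966796875, -241.90316772460938), (116.48017883300781, 113.91607666015625), 10.538976669311523)
egg mask 209 242 231 263
```

View pics/c1.png

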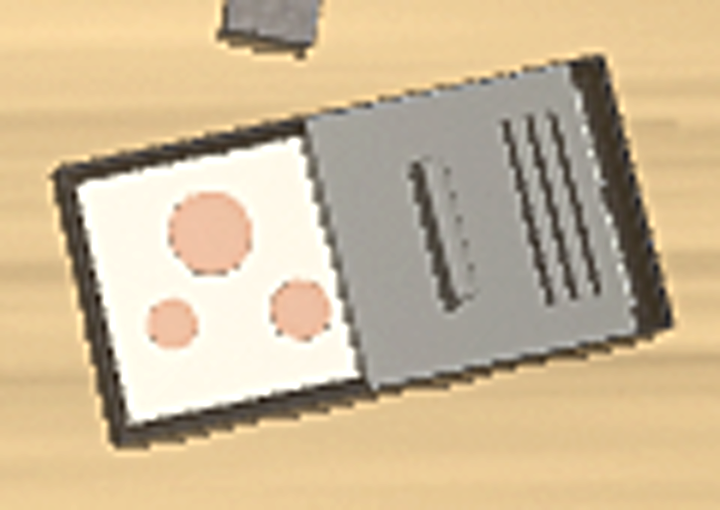

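```bash
cat >> h.py <<'E'
YAW=np.radians(10.7); C=np.array([.5603,-.2027]); E_=np.array([-np.sin(YAW),np.cos(YAW)]); F=np.array([np.cos(YAW),np.sin(YAW)])
def pal(x,y): return C+x/1000*F+y/1000*E_
def go(xy,z,yaw=YAW):
    s=readout.read_state();R=Ro.from_quat(s['ee_rot'])
    T=Ro.from_matrix(np.array([[np.cos(yaw),np.sin(yaw),0],[np.sin(yaw),-np.cos(yaw),0],[0,0,-1]]).T)
    d=R.inv().apply(np.array([*xy,z])-s['eef_pos'])*1000
    print('t',s['t'],'pos',s['eef_pos'].round(4),'F',np.round(s['force'],2),'shift',d.round(1),'turn',np.degrees((R.inv()*T).as_rotvec()).round(2))
E
python3 -c "
from h import *
go(pal(0,-65),.1)"
```

```text
t 1.35 pos [ 0.2227 -0.5301  0.2328] F [-0.15 -0.39  0.15] shift [ 424.4 -107.6  132.8] turn [ 1.000e-02 -0.000e+00  1.209e+01]
```

```bash
python3 -m pendant '[[[25,-6,8,0,0,1,0],[67,-17,21,0,0,2,0],[112,-28,35,0,0,3,0],[157,-39,49,0,0,5,0],[202,-51,63,0,0,6,0],[247,-62,77,0,0,8,0],[292,-74,91,0,0,9,0],[337,-85,105,0,0,10,0],[380,-96,119,0,0,11,0],[410,-104,128,0,0,12,0],[424,-107,133,0,0,12.1,0],[424,-107,133,0,0,12.1,0]]]'
python3 - <<'E'
from h import *
go(pal(0,-65),.049)
print(readout.read_state()['opening'])
p=vision.snapshot('wrist');cv2.imwrite('pics/w1.png',p['img'])
e=vision.snapshot('top')
for k in ('palette','palette_lid'):
    m=vision.outline_of(p,k)
    if m:
        c=max(cv2.findContours(m[0]['mask'].astype(np.uint8),0,1)[0],key=cv2.contourArea)[:,0,:]
        W=np.array([ray(p,u,v,.021 if k=='palette' else .0255)[:2] for u,v in c],np.float32)*1000
        print(k,m[0]['p'],cv2.minAreaRect(W))
for n,X in (('face',[*pal(0,-37),.0355]),('tcp',[*pal(0,-65),.03])): print(n,px(p,X))
E
```

```text
t: 2.85
eef_pos: [0.5723, -0.267, 0.0994]
ee_rot: [0.996, 0.094, -0.0, -0.0]
force: [-0.4, 0.2, -0.1]
opening: 0.0006
grip_force: 0.0
t 2.85 pos [ 0.5723 -0.267   0.0994] F [-0.36  0.21 -0.09] shift [ 0.2 -0.4 50.4] turn [-0.01  0.05  0.07]
0.0006172652390142462
palette 0.65 ((573.422607421875, -202.04949951171875), (96.46047973632812, 239.9095001220703), 10.983558654785156)
palette_lid 0.9 ((587.1873168945312, -244.99676513671875), (82.40320587158203, 116.07225799560547), 11.526180267333984)
face [221.44063309 204.71939445]
tcp [257.64216396 202.65039101]
```

View pics/w1.png

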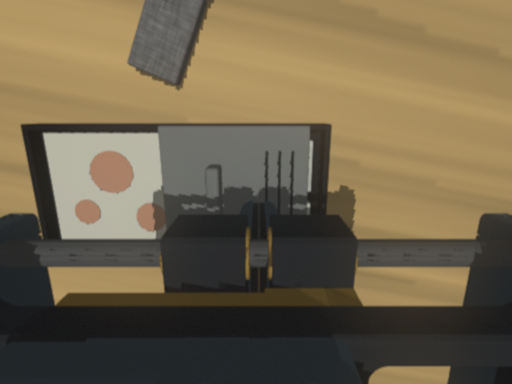

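The wrist view shows the lug's right (pushing) edge at about column 221, as predicted, with the fingers right of it over the lid at about (257,205). Next I descend a little further back.

```bash
python3 -m pendant '[[[0,3,8,0,0,0,0],[0,6,20,0,0,0,0],[0,6,32,0,0,0,0],[0,6,42,0,0,0,0],[0,6,48,0,0,0,0],[0,6,50,0,0,0,0],[0,6,50,0,0,0,0]]]'
python3 -c "
from h import *
go(pal(0,-50),.049)
p=vision.snapshot('scene');c=p['img'][220:310,115:225];cv2.imwrite('pics/s1.png',cv2.resize(c,None,fx=6,fy=6,interpolation=2))"
```

```text
t: 3.92
eef_pos: [0.5735, -0.2731, 0.0499]
ee_rot: [0.996, 0.093, 0.0, 0.0]
force: [0.3, 0.4, -0.2]
opening: 0.0002
grip_force: 0.0
t 3.925 pos [ 0.5735 -0.2731  0.0499] F [ 0.31  0.39 -0.19] shift [  0.1 -21.6   0.9] turn [ 0.01 -0.01  0.  ]
```

View pics/s1.png

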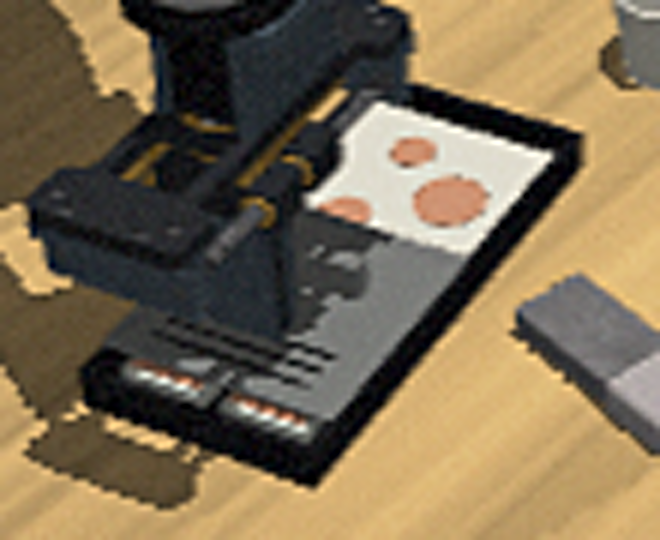

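The fingers stand on the lid behind the lug and clear of it. Now I push.

```bash
python3 -m pendant '[[[0,-5,0,0,0,0,0],[0,-11,0,0,0,0,0],[0,-15,0,0,0,0,0],[0,-18,0,0,0,0,0],[0,-20,0,0,0,0,0],[0,-22,0,0,0,0,0],[0,-24,0,0,0,0,0],[0,-27,0,0,0,0,0],[0,-31,0,0,0,0,0],[0,-36,0,0,0,0,0],[0,-41,0,0,0,0,0],[0,-46,0,0,0,0,0]]]'
python3 -c "
from h import *
go(pal(0,52.5),.049)"
```

```text
t: 5.48
eef_pos: [0.5647, -0.2276, 0.0498]
ee_rot: [0.996, 0.093, 0.0, 0.0]
force: [1.2, -1.0, -0.4]
opening: 0.0004
grip_force: 0.9
t 5.475 pos [ 0.5647 -0.2276  0.0498] F [ 1.19 -0.96 -0.36] shift [  0.3 -77.8   0.7] turn [ 0.01 -0.   -0.  ]
```

Force is about 1.5 N, so the lid is being pushed.

```bash
python3 -m pendant '[[[0,-5,0,0,0,0,0],[0,-10,0,0,0,0,0],[0,-16,0,0,0,0,0],[0,-22,0,0,0,0,0],[0,-28,0,0,0,0,0],[0,-34,0,0,0,0,0],[0,-40,0,0,0,0,0],[0,-46,0,0,0,0,0],[0,-52,0,0,0,0,0],[0,-57,0,0,0,0,0],[0,-61,0,0,0,0,0],[0,-65,0,0,0,0,0]]]'
python3 -m pendant '[[[0,-2,0,0,0,0,0],[0,-4,0,0,0,0,0],[0,-6,0,0,0,0,0],[0,-7,0,0,0,0,0],[0,-8,0,0,0,0,0]]]'
python3 -c "
from h import *
go(pal(0,52.5),.049)"
```

```text
t: 6.98
eef_pos: [0.5526, -0.1638, 0.0497]
ee_rot: [0.996, 0.093, -0.0, 0.0]
force: [-0.6, -1.3, -0.5]
opening: 0.0007
grip_force: 0.9
t: 7.6
eef_pos: [0.5512, -0.1562, 0.0497]
ee_rot: [0.996, 0.093, -0.0, 0.0]
force: [-0.1, -2.1, -0.4]
opening: 0.0006
grip_force: 0.8
t 7.6 pos [ 0.5512 -0.1562  0.0497] F [-0.13 -2.06 -0.39] shift [ 0.3 -5.1  0.7] turn [ 0.    0.01 -0.01]
```

```bash
python3 -m pendant '[[[0,-1,0,0,0,0,0],[0,-2,0,0,0,0,0],[0,-3,0,0,0,0,0]]]'; python3 -m pendant '[[[0,-0.5,0,0,0,0,0],[0,-1,0,0,0,0,0]]]'
```

```text
t: 7.98
eef_pos: [0.5506, -0.1532, 0.0497]
ee_rot: [0.996, 0.093, -0.0, 0.0]
force: [-0.2, -2.6, 0.3]
opening: 0.0002
grip_force: 0.8
t: 8.22
eef_pos: [0.5505, -0.1522, 0.0497]
ee_rot: [0.996, 0.093, -0.0, 0.0]
force: [-0.7, -2.0, -0.3]
opening: 0.0005
grip_force: 0.8
```

```bash
python3 -c "
from h import *
go(pal(0,52.5),.049)
p=vision.snapshot('top');m=vision.outline_of(p,'palette_lid')
c=cv2.resize(p['img'][175:260,300:420],None,fx=6,fy=6,interpolation=2);cv2.imwrite('pics/c2.png',cv2.convertScaleAbs(c,alpha=1.5))"
```

```text
t 8.225 pos [ 0.5505 -0.1522  0.0497] F [-0.7  -2.01 -0.31] shift [ 0.3 -1.1  0.7] turn [ 0.    0.   -0.01]
```

Still sliding at about 2 N. I'll keep going in small steps until the stop shows in the force.

```bash
for i in 1 2; do python3 -m pendant '[[[0,-0.5,0,0,0,0,0],[0,-1,0,0,0,0,0]]]' | grep -E 'pos|force:'; done
```

```text
eef_pos: [0.5504, -0.1513, 0.0497]
force: [0.2, -1.7, 0.6]
grip_force: 0.8
eef_pos: [0.5502, -0.1503, 0.0498]
force: [-0.5, -1.8, -0.2]
grip_force: 0.8
```

```bash
python3 -m pendant '[[[0,-0.5,0,0,0,0,0],[0,-1,0,0,0,0,0]]]'; python3 -m pendant '[[[0,-0.5,0,0,0,0,0],[0,-1,0,0,0,0,0]]]'
```

```text
t: 9.07
eef_pos: [0.5501, -0.1497, 0.0498]
ee_rot: [0.996, 0.093, 0.0, 0.0]
force: [-0.4, -4.6, -0.4]
opening: 0.0009
grip_force: 1.9
t: 9.32
eef_pos: [0.5501, -0.1496, 0.0498]
ee_rot: [0.996, 0.094, 0.0, 0.001]
force: [0.3, -7.2, -2.0]
opening: 0.0006
grip_force: 3.6
```

View pics/c2.png

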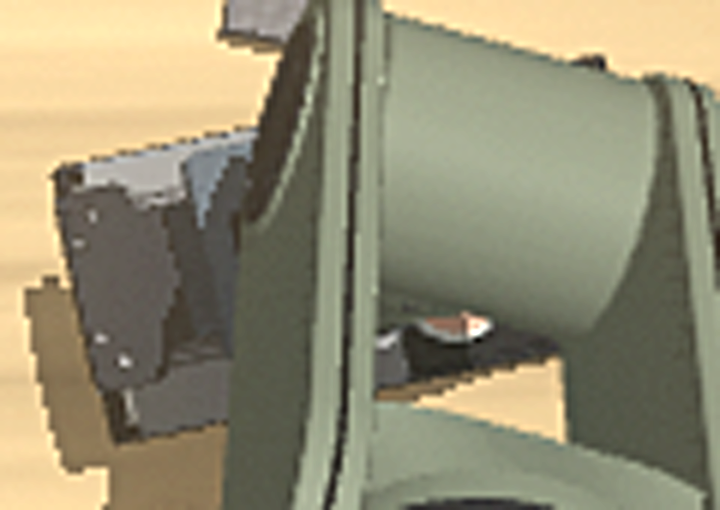

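The stop is reached: the position is stuck and the force rose to 7 N. The occluded top picture shows part of a round-looking pan near crop (460,325). I back off, rise and look with the wrist camera.

```bash
python3 -m pendant '[[[0,8,0,0,0,0,0],[0,18,0,0,0,0,0],[0,22,-8,0,0,0,0],[-5,26,-30,0,0,0,0],[-15,45,-60,0,0,0,0],[-35,75,-90,0,0,0,0],[-55,100,-110,0,0,0,0],[-65,112,-120,0,0,0,0],[-70,116,-120,0,0,0,0],[-70,116,-120,0,0,0,0]]]'
python3 - <<'E'
from h import *
go(pal(0,-60),.067)
p=vision.snapshot('wrist');cv2.imwrite('pics/w2.png',p['img'])
for x in(-26,26):
  for y in (-86,-34): print(x,y,px(p,[*pal(x,y-0),.018]).round())
for k in ('pan_round','pan_round_top','pan_sq1'):
    for a in vision.recognise(p,k): print(k,a['p'],w(p,a['position']).round(4),((w(p,a['position'])[:2]-C)@np.array([F,E_]).T*1000).round(1))
    for a in vision.outline_of(p,k)[:1]:
        c=max(cv2.findContours(a['mask'].astype(np.uint8),0,1)[0],key=cv2.contourArea)[:,0,:]
        W=np.array([ray(p,u,v,.018)[:2] for u,v in c],np.float32)*1000
        print(' outline',a['p'],cv2.minAreaRect(W),cv2.minEnclosingCircle(W))
t=vision.snapshot('top');print(ray(t,376.7,229,.018))
m=vision.outline_of(t,'palette_lid');
if m:
    c=max(cv2.findContours(m[0]['mask'].astype(np.uint8),0,1)[0],key=cv2.contourArea)[:,0,:]
    r=cv2.minAreaRect(np.array([ray(t,u,v,.0255)[:2] for u,v in c],np.float32)*1000);print(m[0]['p'],r)
E
```

```text
t: 10.58
eef_pos: [0.502, -0.2746, 0.1688]
ee_rot: [0.996, 0.093, -0.001, -0.001]
force: [0.1, 0.9, 0.3]
opening: 0.0004
grip_force: 0.0
t 10.575 pos [ 0.502  -0.2746  0.1688] F [0.09 0.86 0.29] shift [ 70.7   0.3 101.7] turn [-0.09  0.07 -0.02]
-26 -86 [284. 137.]
-26 -34 [233. 137.]
26 -86 [285.  84.]
26 -34 [232.  84.]
pan_round 0.62 [ 0.5432 -0.2433  0.0195] [-24.3 -36.7]
 outline 0.98 ((542.5682983398438, -243.14260864257812), (39.23682403564453, 39.981101989746094), 54.837833404541016) ((542.8970336914062, -242.45826721191406), 20.55206871032715)
pan_round_top 0.6 [ 0.5435 -0.2412  0.0191] [-23.6 -34.7]
pan_round_top 0.36 [ 0.5605 -0.1772  0.0239] [ 4.9 25.1]
 outline 0.96 ((541.5826416015625, -242.4937286376953), (40.61594772338867, 39.78889465332031), 67.49583435058594) ((541.9419555664062, -242.7291717529297), 20.72783660888672)
pan_sq1 0.94 [ 0.5904 -0.2349  0.0167] [ 23.6 -37.2]
pan_sq1 0.74 [ 0.5527 -0.2946  0.0224] [-24.5 -88.9]
pan_sq1 0.62 [ 0.6019 -0.2836  0.0162] [ 25.8 -87.2]
 outline 0.87 ((551.7205200195312, -294.47711181640625), (41.47211456298828, 42.15548324584961), 10.727677345275879) ((551.7365112304688, -293.5233459472656), 27.407546997070312)
[ 0.52623076 -0.24464749  0.018     ]
0.97 ((549.9384155273438, -149.3507080078125), (121.43020629882812, 119.41853332519531), 11.310126304626465)
```

View pics/w2.png

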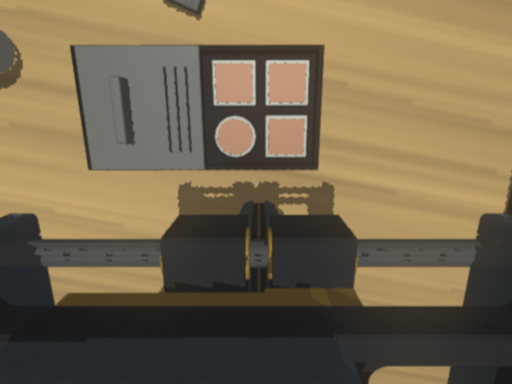

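The pans are uncovered and the lid is at its stop over the tray; the round pan is at pixel (235,137), near world (0.542,-0.2427).

```bash
python3 -c "
from h import *
go([.5422,-.2427],.067)"
```

```text
t 11.025 pos [ 0.5026 -0.275   0.1696] F [-0.67 -0.23 -0.15] shift [ 44.9 -24.4 102.6] turn [-0.01  0.01  0.01]
```

```bash
python3 -m pendant '[[[12,-6,20,0,0,0,0],[28,-15,45,0,0,0,0],[40,-22,70,0,0,0,0],[45,-24.4,90,0,0,0,0],[45,-24.4,99,0,0,0,0],[45,-24.4,102.6,0,0,0,0],[45,-24.4,102.6,0,0,0,0],[45,-24.4,102.6,0,0,0,0],[45,-24.4,102.6,0,0,0,0]]]'
python3 - <<'E'
from h import *
go([.5422,-.2427],.067)
p=vision.snapshot('scene');cv2.imwrite('pics/s2.png',cv2.resize(p['img'][110:310,115:315],None,fx=3,fy=3,interpolation=2))
# egg
for n in('scene','top'):
    p=vision.snapshot(n)
    m=vision.outline_of(p,'plaster_egg')
    c=max(cv2.findContours(m[0]['mask'].astype(np.uint8),0,1)[0],key=cv2.contourArea)[:,0,:] if m else []
    print(n,m[0]['p'] if m else None,c.min(0),c.max(0), 'top pix',c[c[:,1]==c[:,1].min()].tolist())
    b=c.min(0)-12;e=c.max(0)+12
    cv2.imwrite(f'pics/e_{n}.png',cv2.resize(p['img'][b[1]:e[1],b[0]:e[0]],None,fx=6,fy=6,interpolation=2));print(b,e)
a=cv2.imread('pics/e_scene.png');b=cv2.imread('pics/e_top.png');h=max(a.shape[0],b.shape[0])
f=lambda i:cv2.copyMakeBorder(i,0,h-i.shape[0],0,0,0)
cv2.imwrite('pics/e.png',np.hstack([f(a),f(b)]));print(a.shape,b.shape)
E
```

```text
t: 12.15
eef_pos: [0.5424, -0.2432, 0.0678]
ee_rot: [0.996, 0.093, 0.001, 0.0]
force: [0.3, 0.1, 0.2]
opening: 0.0005
grip_force: 0.0
t 12.15 pos [ 0.5424 -0.2432  0.0678] F [0.35 0.14 0.21] shift [-0.1 -0.6  0.8] turn [ 0.04 -0.05 -0.02]
scene 0.88 [212 166] [242 209] top pix [[226, 166], [227, 166]]
[200 154] [254 221]
top 0.9 [209 231] [242 263] top pix [[215, 231], [222, 231], [221, 231], [220, 231], [219, 231], [218, 231], [217, 231], [216, 231]]
[197 219] [254 275]
(402, 324, 3) (336, 342, 3)
```

View pics/e.png

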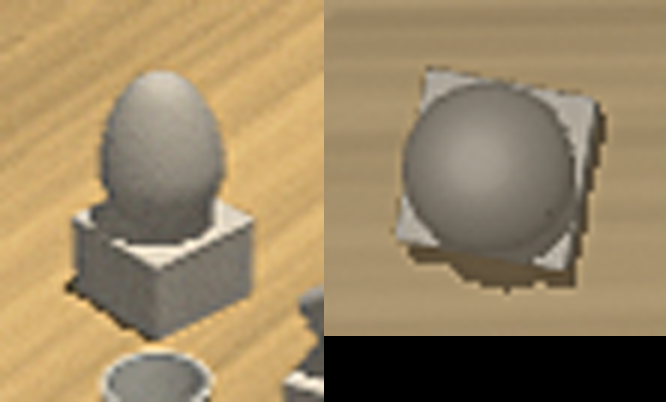

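View pics/s2.png

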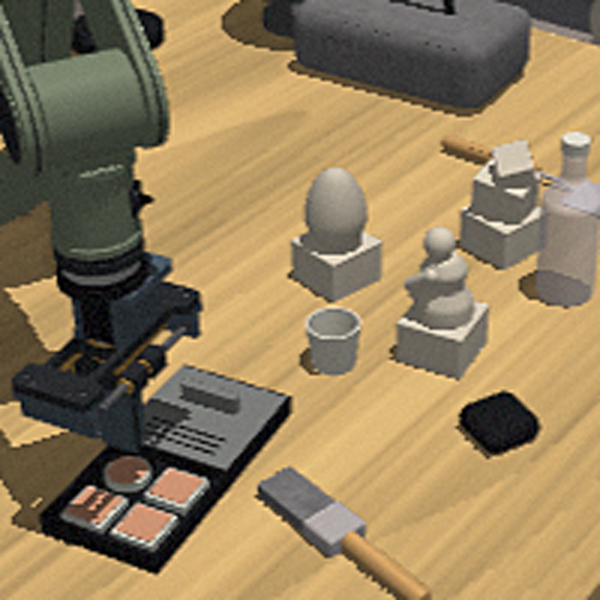

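The tool stands above the round pan at its left-near place, and the plasters are untouched. The egg crops give its circle centre near top-view pixel (224,247) and its silhouette axis near scene column 226. I hold here, then compute the egg's position.

```bash
python3 -m pendant '[[[0,0,0,0,0,0,0],[0,0,0,0,0,0,0],[0,0,0,0,0,0,0],[0,0,0,0,0,0,0],[0,0,0,0,0,0,0],[0,0,0,0,0,0,0],[0,0,0,0,0,0,0],[0,0,0,0,0,0,0],[0,0,0,0,0,0,0],[0,0,0,0,0,0,0],[0,0,0,0,0,0,0],[0,0,0,0,0,0,0]]]'; python3 -m pendant '[[[0,0,0,0,0,0,0],[0,0,0,0,0,0,0],[0,0,0,0,0,0,0],[0,0,0,0,0,0,0],[0,0,0,0,0,0,0],[0,0,0,0,0,0,0],[0,0,0,0,0,0,0],[0,0,0,0,0,0,0],[0,0,0,0,0,0,0]]]'
python3 - <<'E'
from h import *
p=vision.snapshot('top')
print('egg',ray(p,224.2,246.7,.09),'block',ray(p,225.2,246.5,.05))
q=vision.snapshot('scene')
for X in ([.487,.129],[.484,.126],[.490,.126]): print(X,px(q,[*X,.138]),px(q,[*X,.05]))
go([.487,.128],.25)
E
```

```text
t: 13.9
eef_pos: [0.5422, -0.243, 0.0672]
ee_rot: [0.996, 0.093, -0.0, 0.0]
force: [-0.3, -0.3, 0.9]
opening: 0.0002
grip_force: 0.0
t: 15.02
eef_pos: [0.5422, -0.243, 0.0672]
ee_rot: [0.996, 0.093, 0.0, 0.0]
force: [0.4, -0.8, 0.4]
opening: 0.0002
grip_force: 0.0
egg [0.48661764 0.13729363 0.09      ] block [0.48790145 0.13798135 0.05      ]
[0.487, 0.129] [223.43618463 166.87632136] [224.05057679 190.41782345]
[0.484, 0.126] [222.10183072 166.98133654] [222.75604053 190.52848472]
[0.49, 0.126] [223.60274124 167.53296343] [224.21354291 191.10706557]
t 15.125 pos [ 0.5422 -0.243   0.0672] F [ 0.97 -0.03  0.68] shift [  14.6 -374.8 -182.9] turn [ 0.01 -0.   -0.01]
```

```bash
python3 -m pendant '[[[0,0,-15,0,0,0,0],[0,0,-50,0,0,0,0],[-2,-10,-95,0,0,0,0],[-8,-35,-140,0,0,0,0],[-15,-75,-180,0,0,0,0],[-23,-125,-210,0,0,0,0],[-31,-175,-220,0,0,0,0],[-38,-225,-220,0,0,0,0],[-44,-275,-220,0,0,0,0],[-50,-325,-220,0,0,0,0],[-54,-365,-220,0,0,0,0],[-55,-384,-220,0,0,0,0]]]'; python3 -m pendant '[[[0,0,0,0,0,0,0],[0,0,0,0,0,0,0]]]'
python3 - <<'E'
from h import *
go([.487,.1375],.187)
p=vision.snapshot('wrist');cv2.imwrite('pics/w3.png',p['img'])
print('pred',px(p,[.487,.1375,.138]),px(p,[.487,.1375,.09]),px(p,[.487,.1375,.05]))
for k in('egg_top','plaster_egg'):
    for a in vision.recognise(p,k)[:1]: print(k,a['p'],w(p,a['position']).round(4))
E
```

```text
t: 16.62
eef_pos: [0.416, 0.1259, 0.2884]
ee_rot: [0.996, 0.094, 0.001, -0.0]
force: [0.3, -0.3, 0.3]
opening: 0.0004
grip_force: 0.0
t: 16.88
eef_pos: [0.417, 0.1237, 0.2877]
ee_rot: [0.996, 0.093, 0.001, 0.0]
force: [-0.0, 0.7, -0.1]
opening: 0.0004
grip_force: 0.0
t 16.875 pos [0.417  0.1237 0.2877] F [-0.05  0.71 -0.08] shift [ 71.2  -0.7 100.8] turn [ 0.03 -0.05 -0.02]
pred [257.47674587 110.691778  ] [257.53572766 110.97692615] [257.57378376 111.16090883]
egg_top 0.81 [0.486  0.1364 0.1243]
plaster_egg 0.91 [0.4886 0.1372 0.123 ]
```

View pics/w3.png

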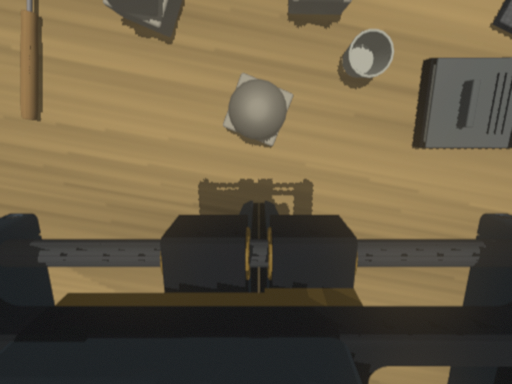

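The egg appears centred at (258,110), matching the predicted (257.5,110.8). I move over it and descend.

```bash
python3 -m pendant '[[[15,0,0,0,0,0,0],[40,0,5,0,0,0,0],[62,0,20,0,0,0,0],[71,-0.7,40,0,0,0,0],[71,-0.7,60,0,0,0,0],[71,-0.7,80,0,0,0,0],[71,-0.7,92,0,0,0,0],[71,-0.7,98,0,0,0,0],[71,-0.7,100.8,0,0,0,0],[71,-0.7,100.8,0,0,0,0],[71,-0.7,100.8,0,0,0,0],[71,-0.7,100.8,0,0,0,0]]]'; python3 -m pendant '[[[0,0,0,0,0,0,0],[0,0,0,0,0,0,0],[0,0,0,0,0,0,0],[0,0,0,0,0,0,0],[0,0,0,0,0,0,0],[0,0,0,0,0,0,0],[0,0,0,0,0,0,0],[0,0,0,0,0,0,0],[0,0,0,0,0,0,0],[0,0,0,0,0,0,0],[0,0,0,0,0,0,0],[0,0,0,0,0,0,0]]]'; python3 -m pendant '[[[0,0,0,0,0,0,0],[0,0,0,0,0,0,0],[0,0,0,0,0,0,0],[0,0,0,0,0,0,0],[0,0,0,0,0,0,0],[0,0,0,0,0,0,0],[0,0,0,0,0,0,0],[0,0,0,0,0,0,0],[0,0,0,0,0,0,0]]]'
python3 - <<'E'
from h import *
go([.487,.1375],.187)
p=vision.snapshot('scene');cv2.imwrite('pics/s3.png',cv2.resize(p['img'][110:310,115:315],None,fx=3,fy=3,interpolation=2))
E
```

```text
t: 18.52
eef_pos: [0.4867, 0.1381, 0.1867]
ee_rot: [0.996, 0.093, 0.0, -0.0]
force: [-0.5, 0.1, -0.9]
opening: 0.0008
grip_force: 0.0
t: 20.02
eef_pos: [0.4865, 0.138, 0.1863]
ee_rot: [0.996, 0.093, -0.0, 0.0]
force: [0.2, 0.8, -0.3]
opening: 0.0009
grip_force: 0.0
t: 21.15
eef_pos: [0.4865, 0.138, 0.1863]
ee_rot: [0.996, 0.093, 0.0, 0.0]
force: [-0.3, 0.3, 0.0]
opening: 0.0007
grip_force: 0.0
t 21.15 pos [0.4865 0.138  0.1863] F [-0.25  0.31  0.04] shift [ 0.4  0.6 -0.7] turn [ 0.01 -0.   -0.01]
```

View pics/s3.png

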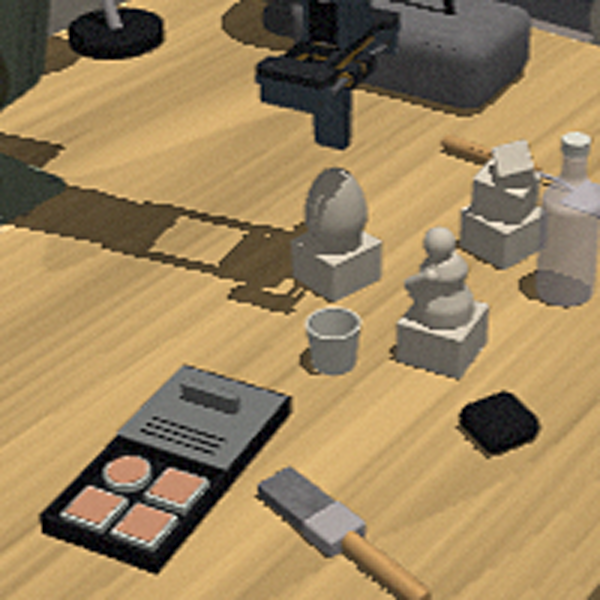

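The tool is centred above the egg at crop (335,150) and has been still for over 2.5 s. The lid is fully open, nothing else has moved and nothing is being touched.

```bash
python3 -c "
from cell import ticket
print(ticket.finish_job())"
```

```text
the job is handed in; nothing more can be done
None
```

The job is handed in at about 21 s: the lid was pushed to its stop by its lug (peak force about 7 N), then the closed fingertips were held about 3 cm above the round pan and then about 3 cm above the egg for over 2 s each, and the last picture shows nothing else moved; I did send two of the small push moves from a shell loop instead of typing each one.

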